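# Close the topping well with its hook-in lid

### The job

Close the steel topping well with its own lid, the one with the blue handle and blue tongue: hook the tongue under the well's blue lip with the lid clearly tilted (tongue end low), then swing the other end down until the lid lies flat and fully home on the ledge inside the curb, and let go. Leave the red-handled lid where it lies.

Things in the scene. Friction and masses are not known exactly. Their poses are not given: they have to be found in the camera images.
- lid_grip (a point): Centre of the blue handle of the loose lid to fit (0.25 kg, lying flat): aluminium plate 6 mm thick, blue tongue on one edge. Lid axes: z up out of it, x from tongue to opposite plain edge. Handle: upright fin, 50 long (x), 14 thick (y), 44 mm tall; this point is 22 mm above the plate's top, 28 above its underside. From here plate spans x -45 to +70, y +-70 mm. Centre of mass is within 10 mm in x.
- lid_tongue (a point): Middle of the free end of the lid's blue tongue, at half its 6 mm thickness; 70 mm behind (-x) and 25 mm below lid_grip in the lid's axes, which it shares. The tongue is flush with the plate, 25 mm long and 90 mm wide, so the whole lid is 140 mm long.
- well_seat (a point): Centre of the fixed steel well's recess (x -85 to 75, y +-80 mm) at ledge height, 60 over the table; z up, x from blue lip to opposite curb. Curb on 3 sides: 16 mm over the ledge, 10 thick. Lip: 5 mm plate, underside 20 mm over the ledge, covers x -95 to -57, full width; lid fits under it tilted 20 deg. Open pan inside x -40 to 45, y +-55. Lid home: tongue end x -85 to -65, underside at z 0.
- spare_grip (a point): Centre of the red handle of a similar loose lid without a tongue (plate 115 x 140 x 6 mm, same handle and axes), lying flat on the table; a bystander to be left alone.
There are look-alikes about, which are no part of the job. Leave any green or pink look-alike of the part that bears lid_grip alone.

How it is judged:
By the outcome, as a careful person would: the job done as asked, in the order asked, and still so for the second after the job is handed in, with the robot touching nothing.
It also fails if it takes over 40 s, if anything falls off the work surface, if the arm or the gripper's body presses on something with over 40 N, if the wrist force passes 120 N, or if a joint passes its speed limit or range.

### The arm

A 6-joint arm with a two-finger parallel gripper is mounted at the origin on the work surface. World frame = base frame: x ahead of the robot, y to its left, z up, the work surface at z = 0. Lengths are in mm, angles in rad, forces in N, time in s.
With the tool pointing down it reaches from about 350 to 925 mm from the base axis. Payload 6.4 kg.
Tool frame: the origin (TCP) lies midway between the tips of the shut fingers; the grasp point (between the pads) lies 19 mm behind it (ctrl.hold_point_z is the x of the grasp point in the tool frame, in mm); x points along the fingers, z is the direction in which the jaws open and shut, and the axes are right-handed (so a half turn about x gives the same grasp; the last joint's range is limited). The gripper opens to 94 mm and grips with 3 to 60 N. Pads are 16 mm wide; open, the fingers measure 119 mm over their backs; the gripper's body (75 mm by 177 mm) begins 78 mm behind the grasp point.
Start: joints at [0.947, 0.245, 1.558, -0, 1.339, -0.174], TCP at [282.609, 585.359, 205.455] pointing down, gripper open.
Joint ranges: [-3.13, 3.13], [-1.02, 2.26], [0.13, 2.54], [-0.95, 4.09], [0.21, 2.88], [-2.74, 2.74]. Speed limits (rad/s): [2.57, 2.57, 3.14, 3.14, 3.14, 3.14].

### API

Orientations are given as a unit quaternion [w, x, y, z].
In Python, from station import ctrl, cams, workorder gives the robot as it stands.
- The arm moves only by the shell command python3 -m pendant 'ROWS' [FORCE]. ROWS is a JSON object of lists of equal length, an entry for each row: "hand": the closure, from 0 (fully open) to 1 (shut); "delta_pos": the shift along the tool's x, y, z in cm, a list of three; "spin": the turn about the tool's x in degrees. A call has 1 to 20 rows; each row shifts and turns the pose as measured when the row begins, along the tool's axes as they then stand; what a row does not reach is not made up. A row lasts 1/10 s, in which the tool goes at most 50 mm and 8.59 degrees, less where a joint would pass 70% of its speed; a pose out of reach is approached as far as the arm can. A call with a gripper value outside its range is refused whole. The fingers move at their own pace and stop on an object; FORCE is the grip in N (left out, the last holds). Time passes only in rows, so rows that do not move let the fingers close. It gives the time, the measured TCP pose, the force and the opening at its end, in the units of the state.
- ctrl.observe(): the state, without advancing time (a new reading comes with each control period).
- cams.capture(name): name is "side" or "top"; returns a dict with "img" (420x560x3 uint8, red, green, blue), "fx", "fy", "cx", "cy" (pixels), "extrinsics" (4x4, takes a point from world to camera coordinates). Camera axes: x right, y up, looking along -z (the intrinsics and any distortion apply to the point x, -y, -z); pixel columns grow to the right and rows downward; lengths in mm; the calibration is good to about 2 mm. A picture is of the moment at which its call begins. There is no depth.
- workorder.hand_in(): hands the job in, once; it reports no verdict.
The state is a dict: "time_s": time; "q": joint angles; "joint_velocities": joint speeds; "joint_torque": joint torques, N m; "tcp_pos": TCP position; "orientation": TCP orientation; "force": force on the tool from outside, world axes, zero at the start; "torque": the same for the moment, N m; "width": finger opening in mm.
Only numpy, scipy, OpenCV 4.12 (cv2) and the standard library are available. Lean on these libraries where they do the work, as an engineer would, in place of code of your own. Each camera call takes 0.05 s, during which the arm holds its last target.

## Working session

There is one attempt and no reset: what is moved stays moved. The work goes in short steps, Python scripts to look and compute and a shell command to move; the robot and the scene stay as the last step left them, time stands still between calls to the robot, and variables do not carry over. Pictures are saved under pics/ and viewed, and the job is handed in when it is done.

```bash
ls; mkdir -p pics; cat > h.py <<'E'
import numpy as np,cv2
from station import ctrl,cams,workorder
def snap(n,f):
    c=cams.capture(n); cv2.imwrite(f,c['img'][:,:,::-1]); 
    np.savez(f.replace('.png','.npz'),**{k:np.array(v) for k,v in c.items()})
    return c
def ray(c,u,v):
    E=np.array(c['extrinsics']);R=E[:3,:3];t=E[:3,3]
    d=np.array([(u-c['cx'])/c['fx'],-(v-c['cy'])/c['fy'],-1.])
    return -R.T@t, R.T@d
def onz(c,u,v,z):
    o,d=ray(c,u,v); return o+d*(z-o[2])/d[2]
def proj(c,p):
    E=np.array(c['extrinsics']);q=E[:3,:3]@np.array(p,float)+E[:3,3]
    return np.array([c['cx']+c['fx']*q[0]/-q[2], c['cy']+c['fy']*-q[1]/-q[2]])
def load(f): 
    return dict(np.load(f,allow_pickle=True))
E
python3 - <<'E'
from h import *
for n in ('top','side'):
    c=snap(n,f'pics/{n}0.png'); print(n,[k for k in c],c['fx'],c['fy'],c['cx'],c['cy']); print({k:v for k,v in c.items() if k not in('img',)})
print(ctrl.observe())
E
```

```text
pics
top ['img', 'fx', 'fy', 'cx', 'cy', 'extrinsics'] 486.22044853156854 486.22044853156854 286.7272566834753 216.8554947908749
{'fx': 486.22044853156854, 'fy': 486.22044853156854, 'cx': 286.7272566834753, 'cy': 216.8554947908749, 'extrinsics': array([[ 1.41974389e-02, -9.99892838e-01, -3.57005861e-03,
         1.83684280e+02],
       [ 9.96756684e-01,  1.38698797e-02,  7.92700399e-02,
        -4.79241399e+02],
       [-7.92120289e-02, -4.68391132e-03,  9.96846786e-01,
        -1.20640887e+03],
       [ 0.00000000e+00,  0.00000000e+00,  0.00000000e+00,
         1.00000000e+00]])}
side ['img', 'fx', 'fy', 'cx', 'cy', 'extrinsics'] 496.027995416036 496.027995416036 284.4648491372617 208.95637577596838
{'fx': 496.027995416036, 'fy': 496.027995416036, 'cx': 284.4648491372617, 'cy': 208.95637577596838, 'extrinsics': array([[ 7.70878406e-01, -6.36933979e-01, -7.84792715e-03,
        -2.26053527e+02],
       [ 3.76927712e-01,  4.46192816e-01,  8.11688038e-01,
        -3.18749956e+02],
       [-5.13490003e-01, -6.28670882e-01,  5.84038474e-01,
        -9.49194926e+02],
       [ 0.00000000e+00,  0.00000000e+00,  0.00000000e+00,
         1.00000000e+00]])}
{'time_s': 0.1, 'q': array([ 9.46939559e-01,  2.45724945e-01,  1.55887786e+00, -3.14861989e-05,
        1.33873024e+00, -1.74106462e-01]), 'joint_velocities': array([ 9.35192463e-04,  9.41253764e-05, -3.28607034e-03, -8.09486278e-04,
        1.04444094e-03,  3.25457270e-04]), 'joint_torque': array([ 1.16419898e-03, -4.16908693e+01, -3.15528488e+01,  6.88132946e-02,
        3.09166813e-02, -2.69900249e-05]), 'tcp_pos': array([282.26361791, 584.90780753, 204.47556663]), 'orientation': array([ 0.59833584, -0.37616261,  0.59946758,  0.37567875]), 'force': array([ 0.03260967,  0.502574  , -0.04760326]), 'torque': array([0.02890503, 0.02877232, 0.01673186]), 'width': 93.9478088774477}
```

View pics/top0.png

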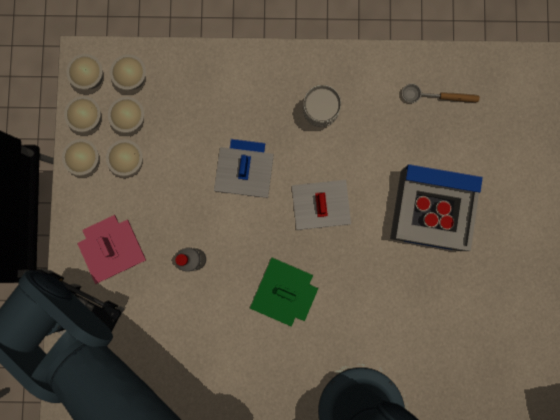

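View pics/side0.png

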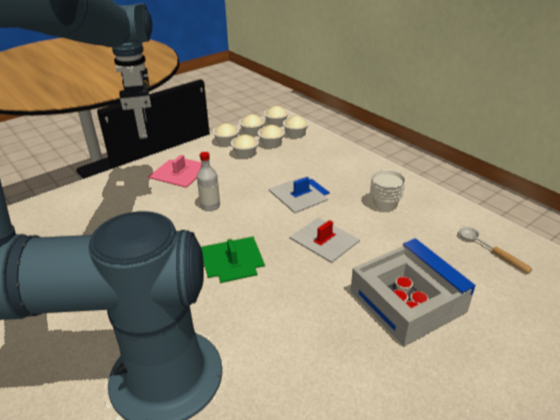

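Top view: the lids are blue-handled (245,168) with a blue tongue at (248,146), red-handled (321,205) with no tongue, pink (110,247) and green (285,293). The steel well is at (440,207) with its blue lip at (444,179). Only the lid at (245,168) has both a blue handle and a blue tongue, so I'll confirm it in a crop and measure it.

```bash
python3 - <<'E'
from h import *
c=load('pics/top0.png'.replace('.png','.npz')); s=load('pics/side0.npz')
a=cv2.resize(c['img'][130:210,200:360],(800,400),interpolation=cv2.INTER_CUBIC)
b=cv2.resize(c['img'][155:260,385:495],(420,400),interpolation=cv2.INTER_CUBIC)
cv2.imwrite('pics/crop_lid.png',a[:,:,::-1]);cv2.imwrite('pics/crop_well.png',b[:,:,::-1])
b=cv2.resize(s['img'][230:350,340:490],(750,600),interpolation=cv2.INTER_CUBIC); cv2.imwrite('pics/crop_wells.png',b[:,:,::-1])
for n,k in(('top',c),('side',s)):
    hsv=cv2.cvtColor(k['img'],cv2.COLOR_RGB2HSV)
    m=cv2.inRange(hsv,(100,150,50),(130,255,255))
    nn,l,st,ce=cv2.connectedComponentsWithStats(m)
    for i in range(1,nn):
        if 20<st[i,4]<2000:
            cn=cv2.findContours((l==i).astype('u1'),0,2)[0][0]
            r=cv2.minAreaRect(cn); print(n,st[i],ce[i].round(1),np.round(cv2.boxPoints(r),1).tolist())
E
```

```text
top [231 140  34  12 274] [247.3 145.3] [[230.1999969482422, 147.39999389648438], [231.1999969482422, 139.3000030517578], [264.29998779296875, 143.39999389648438], [263.29998779296875, 151.5]]
top [239 155  11  24 172] [244.  166.5] [[238.0, 177.8000030517578], [240.89999389648438, 154.6999969482422], [250.0, 155.89999389648438], [247.10000610351562, 178.89999389648438]]
top [ 406  165   76   27 1121] [443.6 178.2] [[405.20001220703125, 179.1999969482422], [407.79998779296875, 164.5], [481.8999938964844, 177.1999969482422], [479.29998779296875, 191.89999389648438]]
side [  0  27  59  24 747] [19.4 36.5] [[-0.0, 27.0], [58.0, 27.0], [58.0, 50.0], [0.0, 50.0]]
side [291 178  38  19 333] [305.8 186.8] [[289.70001220703125, 179.39999389648438], [326.3999938964844, 175.8000030517578], [328.1000061035156, 192.89999389648438], [291.29998779296875, 196.5]]
side [405 239  70  55 977] [440.2 266.1] [[403.29998779296875, 246.1999969482422], [411.6000061035156, 235.60000610351562], [476.3999938964844, 286.3999938964844], [468.0, 297.1000061035156]]
side [359 291  36  39 141] [376.9 310.3] [[357.6000061035156, 292.3999938964844], [359.6000061035156, 290.3999938964844], [395.5, 327.6000061035156], [393.5, 329.5]]
```

View pics/crop_lid.png

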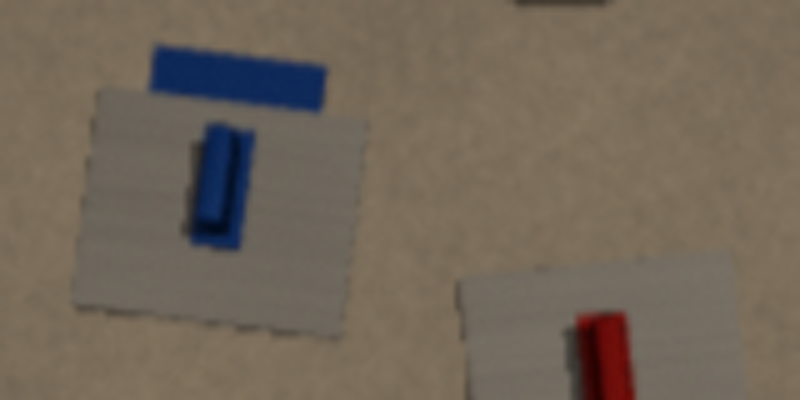

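View pics/crop_well.png

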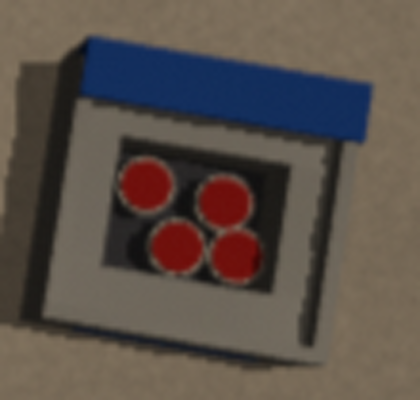

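View pics/crop_wells.png

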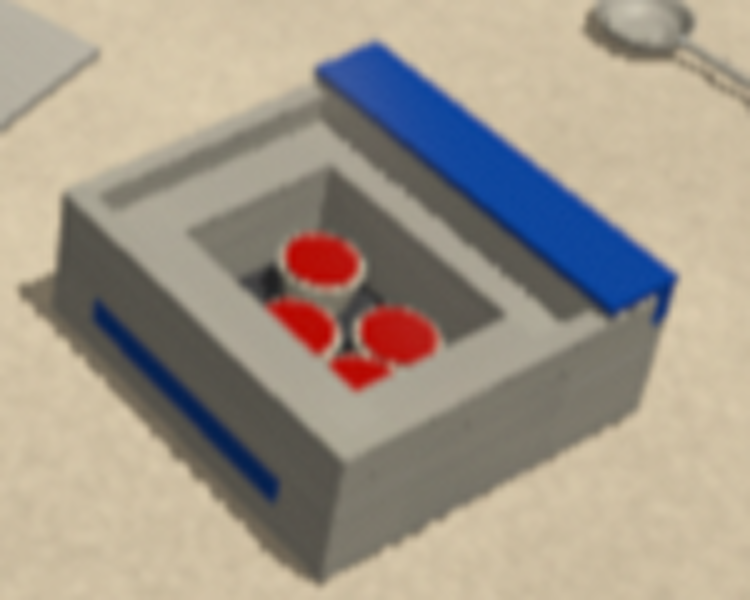

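Crop: the lid at top-view (245,167) has a blue fin and a blue tongue pointing up the image, which matches. The red one has no tongue. The well's lip is also at the top of the image, so lid and well point roughly the same way. Next, metric poses.

```bash
python3 - <<'E'
from h import *
c=load('pics/top0.npz'); s=load('pics/side0.npz')
P=[onz(c,u,v,6) for u,v in((220,147.6),(273.6,153.6),(268.6,197.4),(214.4,190.8))]
print('plate',np.round(P,1).tolist(),[round(np.linalg.norm(P[i]-P[i-1]),1) for i in range(4)])
T=[onz(c,u,v,6) for u,v in((231,138.8),(264.8,143),(263.8,152),(229.8,148))]
print('tongue',np.round(T,1).tolist(),[round(np.linalg.norm(T[i]-T[i-1]),1) for i in range(4)])
P=np.array(P);T=np.array(T)
ax=P[[2,3]].mean(0)-P[[0,1]].mean(0); ax2=P[[0,3]].mean(0)-P[[1,2]].mean(0)
print('yaw of x', np.degrees(np.arctan2(ax[1],ax[0])), np.degrees(np.arctan2(*( -ax2[[0]],ax2[[1]]))),'y',ax2)
ce=P.mean(0); u=ax/np.linalg.norm(ax); print('centre',ce,'tongue mid',T[:2].mean(0)); print('grip from plate',ce-12.5*u,'from tongue',T[:2].mean(0)+70*u)
g=ce-12.5*u; g[2]=28
print('proj grip top/side',proj(c,g),proj(s,g), 'fin top',proj(c,g+[0,0,22]),proj(s,g+[0,0,22]))
L=np.array([onz(c,u,v,85) for u,v in((407.6,164),(482.4,176.9),(479.6,192.4),(404.8,179.5))])
print('lip',np.round(L,1).tolist(),[round(np.linalg.norm(L[i]-L[i-1]),1) for i in range(4)])
ax=L[[2,3]].mean(0)-L[[0,1]].mean(0); y=L[[0,3]].mean(0)-L[[1,2]].mean(0);y/=np.linalg.norm(y); x=np.array([y[1],-y[0],0])
print('well x yaw',np.degrees(np.arctan2(x[1],x[0])), np.degrees(np.arctan2(ax[1],ax[0])))
seat=L.mean(0)+76*x; seat[2]=60; print('seat',seat)
def W(a,b,z): 
    p=seat+a*x+b*y; p[2]=60+z; return p
for a,b,z in((85,90,16),(85,-90,16),(-40,55,0),(-40,-55,0),(45,55,0),(45,-55,0),(-95,90,25),(-95,-90,25),(-57,90,25),(-57,-90,25)):
    print((a,b,z),proj(c,W(a,b,z)).round(1),proj(s,W(a,b,z)).round(1))
o=ctrl.observe(); from scipy.spatial.transform import Rotation as R
w=o['orientation']; print(R.from_quat(w[[1,2,3,0]]).as_matrix().round(3)); print(ctrl.hold_point_z)
E
```

```text
plate [[654.4, 365.1, 6.0], [640.6, 226.6, 6.0], [526.9, 237.5, 6.0], [542.0, 376.6, 6.0]] [np.float64(113.0), np.float64(139.2), np.float64(114.2), np.float64(139.9)]
tongue [[677.9, 337.2, 6.0], [668.0, 249.7, 6.0], [644.5, 251.9, 6.0], [653.7, 339.8, 6.0]] [np.float64(24.3), np.float64(88.0), np.float64(23.7), np.float64(88.4)]
yaw of x 174.3264776605325 [-5.94779225] y [ 14.46004258 138.79456562   0.        ]
centre [591.00016248 301.45325761   6.        ] tongue mid [672.94835421 293.49610496   6.        ]
grip from plate [603.4389295  300.21750884   6.        ] from tongue [603.29125889 300.41629808   6.        ]
proj grip top/side [243.94149296 165.91517322] [300.9891988  186.29889313] fin top [243.1316327  164.28543521] [301.07849686 179.84970293]
lip [[602.9, -98.7, 85.0], [574.0, -277.7, 85.0], [536.5, -270.3, 85.0], [565.2, -91.8, 85.0]] [np.float64(38.3), np.float64(181.3), np.float64(38.2), np.float64(180.9)]
well x yaw -9.149339208538978 169.26768933332986
seat [ 644.68293568 -196.69429224   60.        ]
(85, 90, 16) [415.7 108.2] [458.  221.7]
(85, -90, 16) [488.7 120.7] [520.  264.5]
(-40, 55, 0) [420.3 161.7] [429. 252.]
(-40, -55, 0) [464.7 169.3] [465.4 280.8]
(45, 55, 0) [425.5 128.2] [455.6 240. ]
(45, -55, 0) [469.7 135.7] [492.7 267. ]
(-95, 90, 25) [405.2 179.5] [402.  243.2]
(-95, -90, 25) [479.6 192.4] [461.7 292. ]
(-57, 90, 25) [407.6 164.1] [414.6 237.8]
(-57, -90, 25) [481.9 176.9] [475.  285.1]
[[-0.001 -0.901  0.435]
 [-0.001  0.435  0.901]
 [-1.     0.    -0.002]]
-18.8
```

```bash
cat >> h.py <<'E'
from scipy.spatial.transform import Rotation as Rot
wyaw=np.radians(170.6); wx=np.array([np.cos(wyaw),np.sin(wyaw),0]); wy=np.array([-wx[1],wx[0],0])
seat=np.array([569.65,-184.6,0])+76*wx; seat[2]=60
def W(a,b,z): return seat+a*wx+b*wy+np.array([0,0,z])
def st():
    o=ctrl.observe();w=o['orientation'];M=Rot.from_quat(w[[1,2,3,0]]).as_matrix()
    return o,M,o['tcp_pos']
def go(p,yawz=None):
    "needed delta (cm) in tool axes to put TCP at p; spin to make tool z along given yaw"
    o,M,t=st(); d=M.T@(np.array(p)-t)/10
    r=[d.round(2)]
    if yawz is not None:
        z=np.array([np.cos(yawz),np.sin(yawz),0]); zt=M.T@z; r.append(('spin',np.degrees(np.arctan2(-zt[1],zt[2])).round(2)))
    return r
E
python3 - <<'E'
from h import *
c=load('pics/top0.npz'); s=load('pics/side0.npz')
print(seat)
for a,b,z in((85,90,16),(85,-90,16),(-40,55,0),(-40,-55,0),(45,55,0),(45,-55,0),(-95,90,25),(-95,-90,25),(-57,90,25),(-57,-90,25)):
    print((a,b,z),proj(c,W(a,b,z)).round(1),proj(s,W(a,b,z)).round(1))
lyaw=np.radians(174.2)
g=np.array([603.4,300.3,28]); lx=np.array([np.cos(lyaw),np.sin(lyaw),0])
for f in (0,np.pi): print(go(g+lx*17+[0,0,8-18.8],lyaw+np.pi/2+f))
print(go(g+lx*17+[0,0,8-18.8])[0]/1)
E
```

```text
[ 494.67051572 -172.18722687   60.        ]
(85, 90, 16) [469.4 251.1] [407.4 322.4]
(85, -90, 16) [394.9 237.8] [351.4 267.6]
(-40, 55, 0) [460.3 198.1] [440.7 293.1]
(-40, -55, 0) [415.8 190.2] [405.2 262.7]
(45, 55, 0) [455.1 232.4] [409.7 308.6]
(45, -55, 0) [410.3 224.4] [375.3 276.1]
(-95, 90, 25) [481.9 177. ] [474.9 285.2]
(-95, -90, 25) [407.7 163.9] [414.7 237.7]
(-57, 90, 25) [479.6 192.5] [461.6 292. ]
(-57, -90, 25) [405.2 179.3] [402.1 243.1]
[array([ 18.74, -39.7 , -12.22]), ('spin', np.float64(160.03))]
[array([ 18.74, -39.7 , -12.22]), ('spin', np.float64(-19.97))]
[ 18.74 -39.7  -12.22]
```

```bash
python3 -m pendant '{"hand":[0,0,0],"delta_pos":[[0,0,0],[0,0,0],[0,0,0]],"spin":[-6.7,-6.7,-6.6]}' 10; python3 - <<'E'
from h import *
lyaw=np.radians(174.2)
g=np.array([603.4,300.3,28]); lx=np.array([np.cos(lyaw),np.sin(lyaw),0])
print(go(g+lx*17+[0,0,8-18.8],lyaw-np.pi/2))
E
```

```text
time_s: 0.4
tcp_pos: [281.6, 584.0, 202.5]
orientation: [0.52, -0.478, 0.523, 0.477]
force: [-0.0, 0.3, -0.2]
width: 94.1
[array([ 18.56, -32.89, -25.34]), ('spin', np.float64(0.76))]
```

```bash
python3 -m pendant '{"hand":[0,0,0,0,0,0,0,0,0,0,0],"delta_pos":[[0,-3.3,-2.5],[0,-3.3,-2.5],[0,-3.3,-2.5],[0,-3.3,-2.5],[0,-3.3,-2.5],[0,-3.3,-2.5],[0,-3.3,-2.5],[0,-3.3,-2.5],[0,-3.3,-2.5],[0,-3.3,-2.5],[0,0,0]],"spin":[0.7,0,0,0,0,0,0,0,0,0,0]}'; python3 - <<'E'
from h import *
lyaw=np.radians(174.2)
g=np.array([603.4,300.3,28]); lx=np.array([np.cos(lyaw),np.sin(lyaw),0])
print(go(g+lx*17+[0,0,8-18.8],lyaw-np.pi/2)); print(st()[1].round(3))
E
```

```text
time_s: 1.5
tcp_pos: [593.7, 291.7, 195.9]
orientation: [0.518, -0.476, 0.528, 0.476]
force: [-0.7, -0.3, -0.1]
width: 94.1
[array([17.87,  0.64,  1.14]), ('spin', np.float64(0.43))]
[[-0.011 -0.996  0.094]
 [-0.009  0.094  0.996]
 [-1.     0.01  -0.01 ]]
```

```bash
python3 -m pendant '{"hand":[0,0,0,0,0],"delta_pos":[[3,0.3,0.6],[3,0.3,0.5],[3,0,0],[3,0,0],[0,0,0]],"spin":[0.4,0,0,0,0]}'; python3 - <<'E'
from h import *
lyaw=np.radians(174.2)
g=np.array([603.4,300.3,28]); lx=np.array([np.cos(lyaw),np.sin(lyaw),0])
print(go(g+lx*17+[0,0,8-18.8],lyaw-np.pi/2)); print(st()[1].round(3))
E
```

```text
time_s: 2.0
tcp_pos: [586.1, 303.3, 71.6]
orientation: [0.52, -0.473, 0.53, 0.474]
force: [-0.3, 0.2, -0.4]
width: 93.9
[array([ 5.44, -0.11, -0.07]), ('spin', np.float64(-0.1))]
[[-0.012 -0.995  0.103]
 [-0.008  0.103  0.995]
 [-1.     0.011 -0.009]]
```

Aligned above the fin's plain end. Descending the rest, then closing gently.

```bash
python3 -m pendant '{"hand":[0,0,0],"delta_pos":[[2.7,-0.1,-0.1],[2.6,0,0],[0,0,0]],"spin":[0,0,0]}'; python3 - <<'E'
from h import *
lyaw=np.radians(174.2)
g=np.array([603.4,300.3,28]); lx=np.array([np.cos(lyaw),np.sin(lyaw),0])
print(go(g+lx*17+[0,0,8-18.8],lyaw-np.pi/2))
s=snap('side','pics/side1.png');t=snap('top','pics/top1.png')
cv2.imwrite('pics/s1c.png',cv2.resize(s['img'][120:260,240:400],(800,600)[:2],interpolation=cv2.INTER_CUBIC)[:,:,::-1])
E
```

```text
time_s: 2.3
tcp_pos: [586.9, 304.0, 20.9]
orientation: [0.521, -0.474, 0.529, 0.475]
force: [-0.2, 0.3, 0.2]
width: 94.0
[array([ 0.37,  0.01, -0.2 ]), ('spin', np.float64(0.01))]
```

View pics/s1c.png

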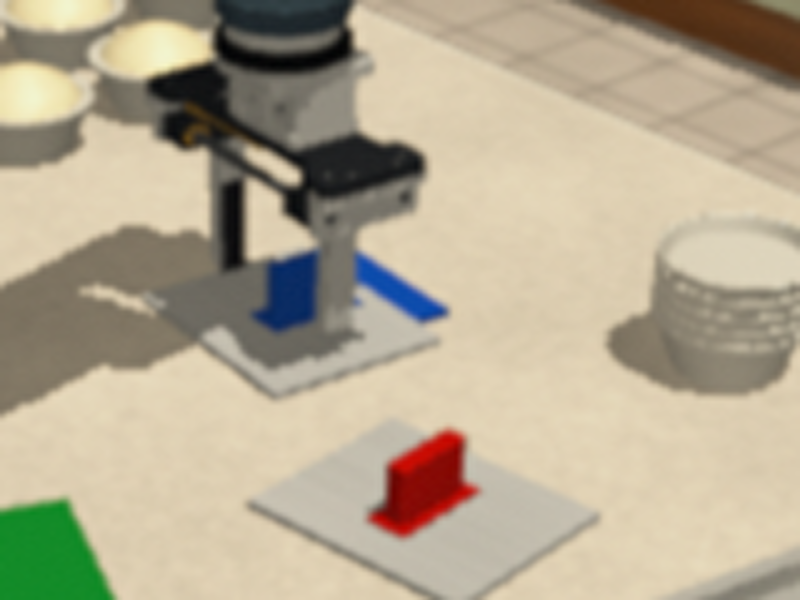

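The fingers straddle the blue fin, which shows at crop (290,290), and clear the red lid. Closing gently.

```bash
python3 -m pendant '{"hand":[1,1,1,1,1,1,1,1,1,1],"delta_pos":[[0,0,-0.2],[0,0,0],[0,0,0],[0,0,0],[0,0,0],[0,0,0],[0,0,0],[0,0,0],[0,0,0],[0,0,0]],"spin":[0,0,0,0,0,0,0,0,0,0]}' 6
```

```text
time_s: 3.4
tcp_pos: [593.6, 304.4, 32.5]
orientation: [0.526, -0.476, 0.523, 0.472]
force: [0.2, 0.3, -0.9]
width: 17.1
```

```bash
python3 - <<'E'
from h import *
for _ in range(3):
    o=ctrl.observe(); print(o['time_s'],o['tcp_pos'],o['width'],o['force'])
s=snap('side','pics/side2.png');t=snap('top','pics/top2.png')
o=ctrl.observe(); print(o['time_s'],o['tcp_pos'],o['width'],o['force'])
cv2.imwrite('pics/s2c.png',cv2.resize(s['img'][120:260,240:400],(800,600)[:2],interpolation=cv2.INTER_CUBIC)[:,:,::-1])
E
```

```text
3.4 [593.57713286 304.38171627  32.48167043] 17.072429896894416 [ 0.17283807  0.34872568 -0.94571705]
3.4 [593.57713286 304.38171627  32.48167043] 17.072429896894416 [ 0.17283807  0.34872568 -0.94571705]
3.4 [593.57713286 304.38171627  32.48167043] 17.072429896894416 [ 0.17283807  0.34872568 -0.94571705]
3.5 [593.56168688 304.28917426  32.47495522] 14.082372051143345 [-0.12144626 -0.65826695 -0.38278937]
```

View pics/s2c.png

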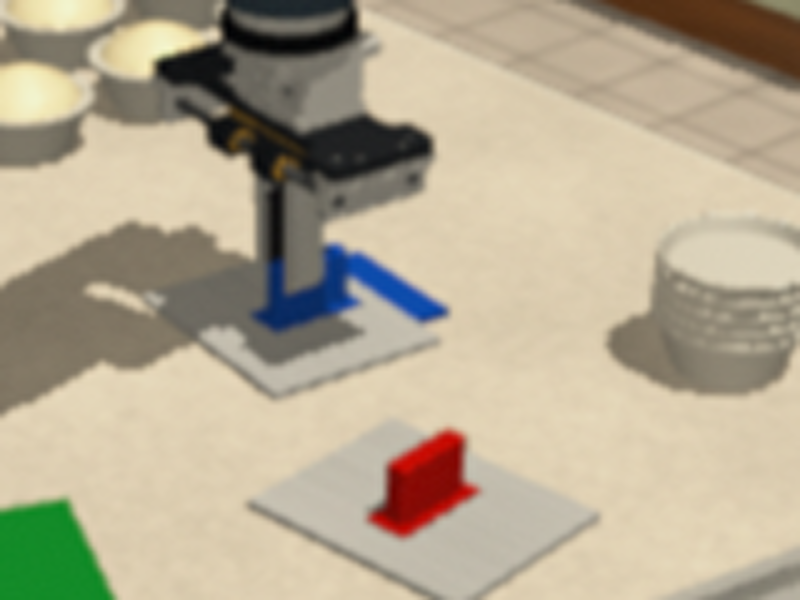

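Gripped (14.1 mm wide), but idle rows drift the arm up and forward (about 1.2 and 0.7 mm per row), so the hold is high and too central. Regripping lower and nearer the plain end.

```bash
python3 -m pendant '{"hand":[0.7,0.7,0.7],"delta_pos":[[0,0,0],[0.6,0.4,0],[0.6,0.4,0]],"spin":[0,0,0]}' 6; python3 - <<'E'
from h import *
lyaw=np.radians(174.2)
g=np.array([603.4,300.3,28]); lx=np.array([np.cos(lyaw),np.sin(lyaw),0])
print(go(g+lx*18+[0,0,8-18.8],lyaw-np.pi/2))
E
```

```text
time_s: 3.8
tcp_pos: [586.3, 305.3, 20.6]
orientation: [0.527, -0.476, 0.522, 0.472]
force: [-0.0, -0.3, -0.8]
width: 28.0
[array([ 0.34,  0.05, -0.33]), ('spin', np.float64(0.0))]
```

```bash
python3 -m pendant '{"hand":[0.7,1,1,1],"delta_pos":[[0.3,0.1,-0.3],[0.1,0.1,0],[0.1,0.1,0],[0.1,0.1,0]],"spin":[0,0,0,0]}' 6; python3 - <<'E'
from h import *
s=snap('side','pics/side3.png');t=snap('top','pics/top3.png')
print(st()[0]['tcp_pos'],st()[0]['width'],st()[0]['force'],st()[1].round(3))
cv2.imwrite('pics/s3c.png',cv2.resize(s['img'][120:260,240:400],(800,600)[:2],interpolation=cv2.INTER_CUBIC)[:,:,::-1])
E
```

```text
time_s: 4.2
tcp_pos: [581.1, 302.7, 13.4]
orientation: [0.527, -0.477, 0.522, 0.472]
force: [0.8, -1.8, 5.7]
width: 13.6
[581.09288105 302.71639561  13.40182182] 13.921482356638691 [ 1.15267696 -0.25335567  3.39647885] [[ 0.009 -0.995  0.101]
 [-0.     0.101  0.995]
 [-1.    -0.009  0.   ]]
```

View pics/s3c.png

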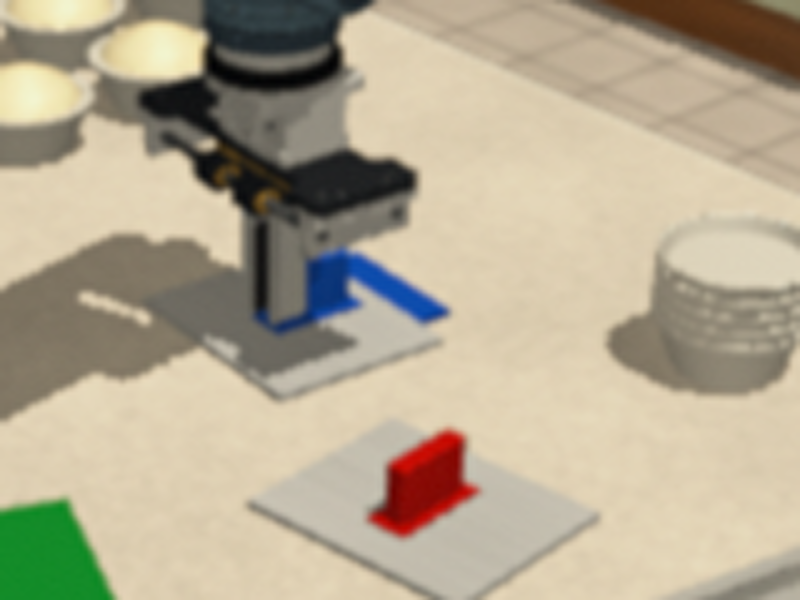

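Now the hold is at the fin's plain end, with the pads around crop (280,290). Lifting slowly to see whether the tongue end stays low.

```bash
python3 -m pendant '{"hand":[1,1,1],"delta_pos":[[-1.2,0,0],[-1.2,0,0],[-1.2,0,0]],"spin":[0,0,0]}' 6; python3 - <<'E'
from h import *
s=snap('side','pics/side4.png')
print(st()[0]['tcp_pos'],st()[0]['width'],st()[0]['force'])
cv2.imwrite('pics/s4c.png',cv2.resize(s['img'][120:260,240:400],(800,600)[:2],interpolation=cv2.INTER_CUBIC)[:,:,::-1])
E
```

```text
time_s: 4.6
tcp_pos: [577.7, 301.9, 48.3]
orientation: [0.524, -0.475, 0.525, 0.473]
force: [0.1, -1.0, -2.6]
width: 14.3
[579.45263736 302.50841817  51.09325741] 13.628091282988569 [ 1.89672935  0.62705568 -0.50074372]
```

View pics/s4c.png

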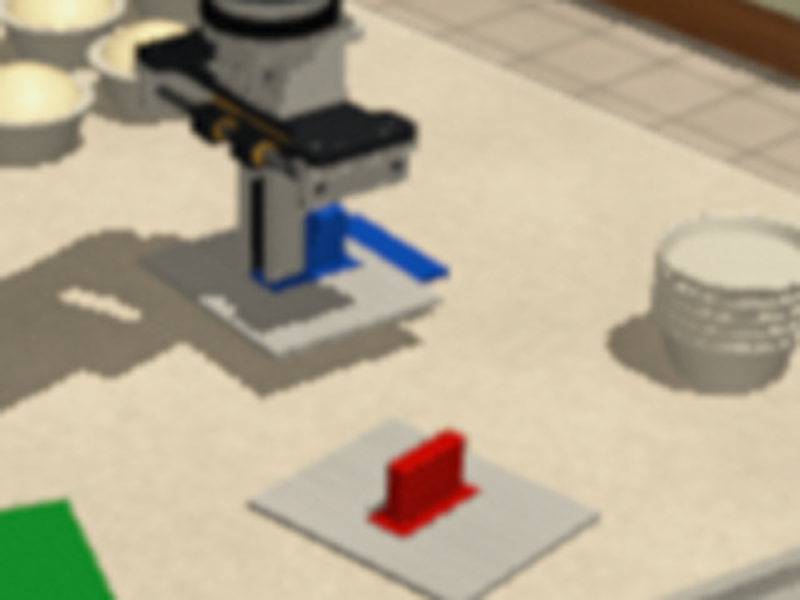

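The lid came up nearly flat because the fingertips sit against the handle's foot and block rotation. I'll set it down, regrip higher on the fin at 3 N, and let the tongue end stay on the table.

```bash
python3 -m pendant '{"hand":[1,1,1,0.75,0.75,0.75],"delta_pos":[[1.3,0,0],[1.3,0,0],[0.9,0,0],[0,0,0],[-0.4,0,0],[-0.8,0,0]],"spin":[0,0,0,0,0,0]}' 6; python3 - <<'E'
from h import *
s=snap('side','pics/side5.png');t=snap('top','pics/top5.png')
print(st()[0]['tcp_pos'],st()[0]['width'],st()[0]['force'])
cv2.imwrite('pics/s5c.png',cv2.resize(s['img'][120:260,240:400],(800,600)[:2],interpolation=cv2.INTER_CUBIC)[:,:,::-1])
hsv=cv2.cvtColor(t['img'],cv2.COLOR_RGB2HSV)
m=cv2.inRange(hsv,(100,150,50),(130,255,255)); m[:,400:]=0
for cn in cv2.findContours(m,0,2)[0]:
    if len(cn)>8: print(np.round(cv2.boxPoints(cv2.minAreaRect(cn)),1).tolist())
E
```

```text
time_s: 5.25
tcp_pos: [578.0, 302.0, 23.6]
orientation: [0.525, -0.475, 0.525, 0.473]
force: [-0.4, 0.3, -0.5]
width: 23.5
[579.80815184 302.63774793  26.02195622] 23.3530204901204 [-0.32052093 -0.42934689 -0.10237435]
```

View pics/s5c.png

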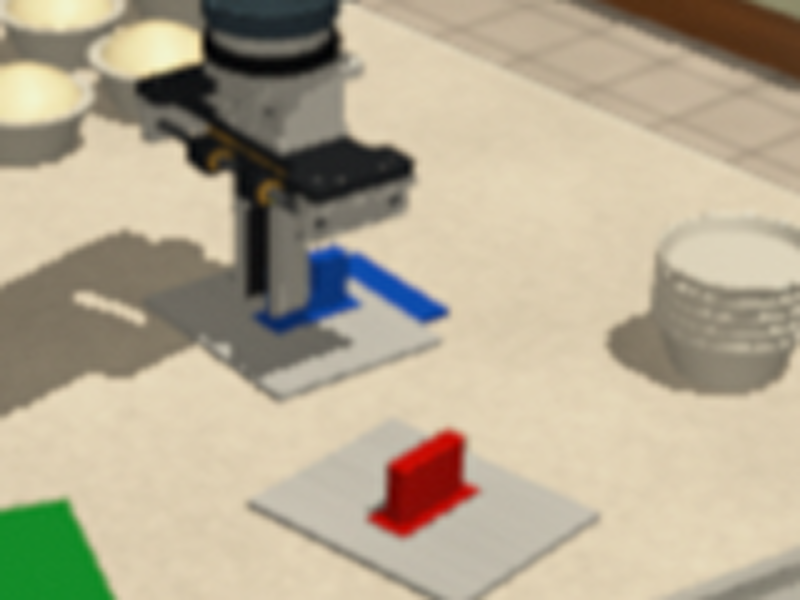

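```bash
python3 -m pendant '{"hand":[0.75,1,1,1],"delta_pos":[[-0.3,-0.3,-0.1],[0,0,0],[0,0,0],[0,0,0]],"spin":[0,0,0,0]}' 3; python3 -m pendant '{"hand":[1,1,1],"delta_pos":[[-0.9,0,0],[-0.9,0,0],[-0.9,0,0]],"spin":[0,0,0]}' 3; python3 - <<'E'
from h import *
s=snap('side','pics/side6.png')
print(st()[0]['tcp_pos'],st()[0]['width'],st()[0]['force'])
cv2.imwrite('pics/s6c.png',cv2.resize(s['img'][120:260,240:400],(800,600)[:2],interpolation=cv2.INTER_CUBIC)[:,:,::-1])
E
```

```text
time_s: 5.75
tcp_pos: [584.1, 301.5, 31.2]
orientation: [0.527, -0.476, 0.522, 0.472]
force: [0.6, 0.5, -1.5]
width: 14.1
time_s: 6.05
tcp_pos: [581.7, 300.9, 57.4]
orientation: [0.525, -0.475, 0.524, 0.473]
force: [0.1, 0.7, -1.8]
width: 14.1
[583.05087136 301.37751533  59.55914972] 14.118862353827286 [ 1.66613323 -0.14890405 -0.40506344]
```

View pics/s6c.png

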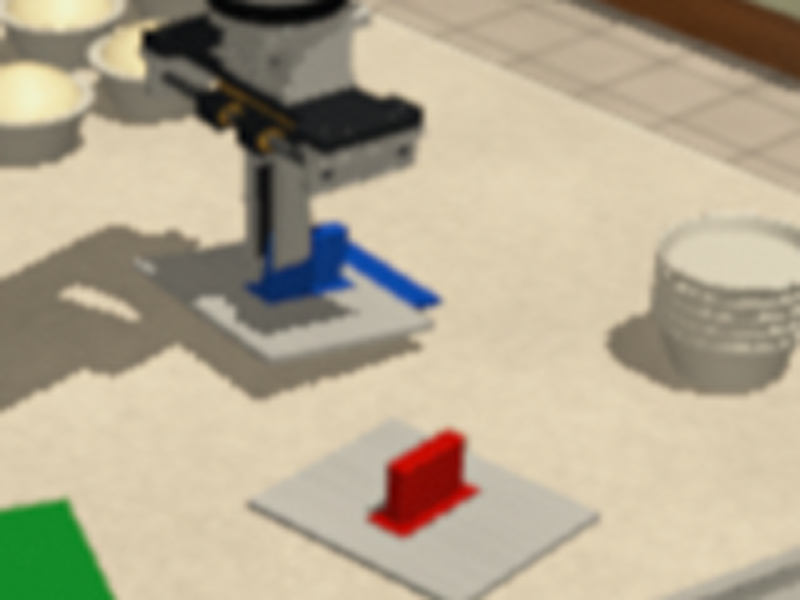

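The tongue end is now lower: its corner shows at crop (438,302), against the plain-end corner at (268,360). Measuring the tilt by casting rays onto the lid's vertical side planes.

```bash
cat >> h.py <<'E'
def vplane(c,u,v,o,n):
    "ray meets vertical plane through o with normal n"
    C,d=ray(c,u,v); return C+d*((o-C)@n)/(d@n)
def tiltm(s,tong,plain,yaw):
    "tong: tongue-end corner at lid y=+45; plain: plain-edge corner lid y=+70 (side px)"
    o,M,t=st(); x=np.array([np.cos(yaw),np.sin(yaw),0]);y=np.array([-x[1],x[0],0])
    a=vplane(s,*tong,t+45*y,y); b=vplane(s,*plain,t+70*y,y)
    D=b-a; L=np.linalg.norm([D@x,D[2]])
    print('tongue x,z',((a-t)@x).round(1),a[2].round(1),'plain',((b-t)@x).round(1),b[2].round(1),'len',L.round(1),'tilt',np.degrees(np.arctan2(D[2],D@x)).round(1))
E
python3 - <<'E'
from h import *
f=lambda x,y:(240+x/5-.4,120+y*140/600-.4)
for n,T,P in(('pics/side6.npz',(440,302),(268,360)),):
    tiltm(load(n),f(*T),f(*P),np.radians(174.2))
E
```

```text
tongue x,z -82.3 16.8 plain 55.8 38.4 len 139.8 tilt 8.9
```

Tilt is 8.9°, and the measured length of 139.8 mm matches the 140 given. The pads pivot at 3 N, so a brisk lift (needed for transport anyway) should ratchet the tongue lower.

```bash
python3 -m pendant '{"hand":[1,1,1,1],"delta_pos":[[-3.5,0,0],[0,0,0],[-3.5,0,0],[0,0,0]],"spin":[0,0,0,0]}' 3; python3 - <<'E'
from h import *
s=snap('side','pics/side7.png')
print(st()[0]['tcp_pos'],st()[0]['width'],st()[0]['force'])
cv2.imwrite('pics/s7c.png',cv2.resize(s['img'][80:220,240:400],(800,700),interpolation=cv2.INTER_CUBIC)[:600,:,::-1])
E
```

```text
time_s: 6.5
tcp_pos: [582.9, 301.5, 132.7]
orientation: [0.527, -0.476, 0.522, 0.472]
force: [0.6, 0.7, -0.6]
width: 14.2
[580.20408763 300.58239061 128.37675528] 13.717172960978983 [ 0.54113004 -0.53754355 -2.38967777]
```

View pics/s7c.png

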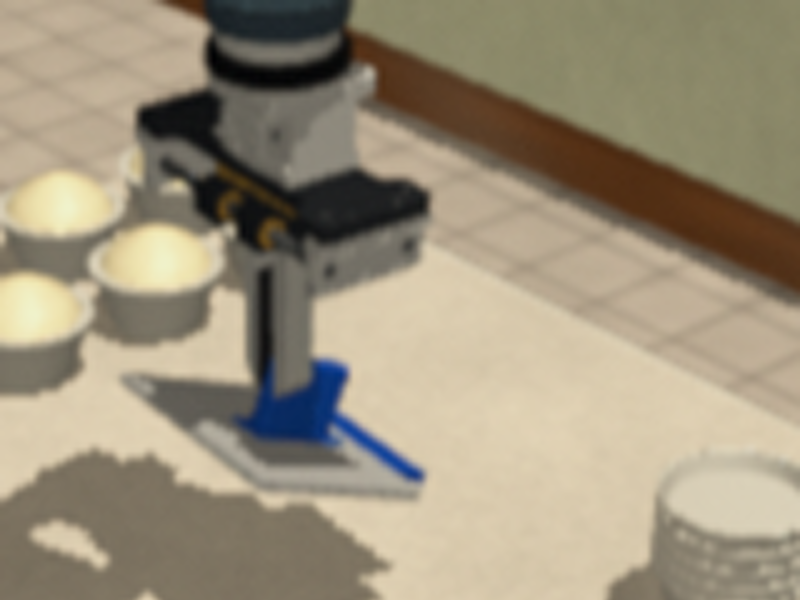

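```bash
python3 - <<'E'
from h import *
f=lambda x,y:(240+x/5-.4,80+y/5-.4)
tiltm(load('pics/side7.npz'),f(425,474),f(262,476),np.radians(174.2))
E
```

```text
tongue x,z -70.4 75.7 plain 57.9 132.2 len 140.2 tilt 23.8
```

Tilt is 23.8°, tongue low. Clamping hard to keep it, lifting clear, then working out the way to the well.

```bash
python3 -m pendant '{"hand":[1,1,1],"delta_pos":[[0,0,0],[-2,0,0],[-2,0,0]],"spin":[0,-1.8,-1.8]}' 25; python3 - <<'E'
from h import *
print(go(W(28,0,105),wyaw-np.pi/2), W(28,0,105), st()[0]['q'])
E
```

```text
time_s: 6.85
tcp_pos: [575.1, 298.9, 159.7]
orientation: [0.504, -0.49, 0.514, 0.492]
force: [0.1, 0.1, -1.0]
width: 13.5
[array([ -0.08,   9.11, -47.02]), ('spin', np.float64(7.32))] [ 467.04649519 -167.61409993  165.        ] [ 0.30596084  0.29112342  1.58843124 -0.00289534  1.27578302 -1.22766302]
```

```bash
python3 -m pendant '{"hand":[1,1,1,1,1,1,1,1,1,1,1,1],"delta_pos":[[0,0.8,-2],[0,0.8,-3.9],[0,0.8,-3.9],[0,0.8,-3.9],[0,0.8,-3.9],[0,0.8,-3.9],[0,0.8,-3.9],[0,0.8,-3.9],[0,0.8,-3.9],[0,0.8,-3.9],[0,0.8,-3.5],[0,0.3,-2]],"spin":[0.6,0.6,0.6,0.6,0.6,0.6,0.6,0.6,0.6,0.6,0.6,0.6]}' 25; python3 - <<'E'
from h import *
print(go(W(28,0,105),wyaw-np.pi/2), W(28,0,105), st()[0]['q'])
E
```

```text
time_s: 8.05
tcp_pos: [430.9, -127.6, 147.1]
orientation: [0.528, -0.451, 0.548, 0.466]
force: [-0.0, -0.7, -1.7]
width: 14.1
[array([-1.91, -4.14, -3.39]), ('spin', np.float64(0.25))] [ 467.04649519 -167.61409993  165.        ] [-0.52829943 -0.15524653  2.08400801 -0.02113679  1.24212934 -1.93234374]
```

```bash
python3 -m pendant '{"hand":[1,1,1],"delta_pos":[[-1.5,0,-1.7],[0,-2,-1.7],[0,-1.5,0]],"spin":[0,0,0]}' 25; python3 - <<'E'
from h import *
s=snap('side','pics/side8.png');t=snap('top','pics/top8.png')
print(go(W(28,0,105),wyaw-np.pi/2),st()[0]['tcp_pos'])
cv2.imwrite('pics/s8c.png',cv2.resize(s['img'][180:340,320:500],(790,700),interpolation=cv2.INTER_CUBIC)[:600,:,::-1])
cv2.imwrite('pics/t8c.png',cv2.resize(t['img'][140:270,370:500],(600,600),interpolation=cv2.INTER_CUBIC)[:600,:,::-1])
E
```

```text
time_s: 8.35
tcp_pos: [456.2, -169.2, 156.3]
orientation: [0.528, -0.447, 0.551, 0.467]
force: [-0.3, 0.3, -2.0]
width: 14.0
[array([-0.91, -0.97,  0.2 ]), ('spin', np.float64(0.02))] [ 456.71869737 -168.01745076  156.28370633]
```

View pics/s8c.png

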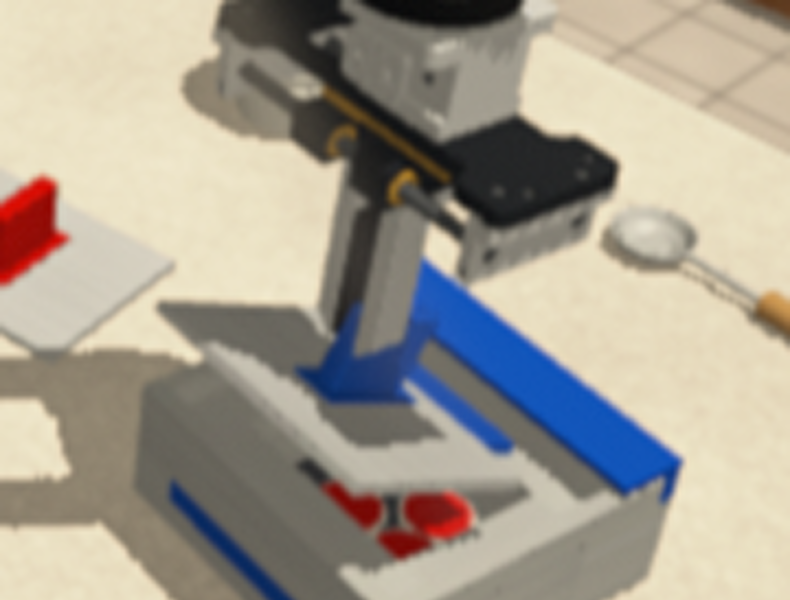

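View pics/t8c.png

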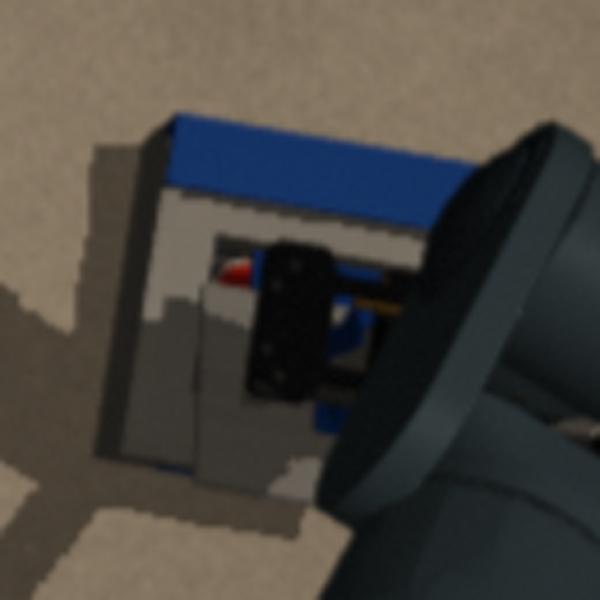

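```bash
python3 - <<'E'
from h import *
f=lambda x,y:(320+x/4.389-.4,180+y/4.375-.4)
s=load('pics/side8.npz');t=load('pics/top8.npz')
tiltm(s,f(513,446),f(358,472),wyaw)
o,M,p=st(); print('tcp well frame',((p-seat)@wx).round(1),((p-seat)@wy).round(1),p[2]-60)
# left edge in the top view: front corner and rear corner
for (u,v),z in (((202,283),105),((195,478),155)):
    q=onz(t,370+u*.2167-.4,140+v*.2167-.4,z); print('left edge well x,y',((q-seat)@wx).round(1),((q-seat)@wy).round(1))
E
```

```text
tongue x,z -66.4 92.6 plain 61.2 161.3 len 144.9 tilt 28.3
tcp well frame 38.1 2.1 96.28370633106965
left edge well x,y -5.9 -67.2
left edge well x,y 96.1 -67.4
```

Tilt is about 27°, the lid centre is 2–3 mm off the well axis and the tongue tip is at well x≈-28. Lowering the tongue into the recess just short of the lip.

```bash
python3 -m pendant '{"hand":[1,1,1],"delta_pos":[[0.9,-0.9,0.2],[0.9,-0.7,0],[0.3,-0.2,0]],"spin":[0,0,0]}' 30; python3 - <<'E'
from h import *
s=snap('side','pics/side9.png')
o,M,p=st(); print('tcp well frame',((p-seat)@wx).round(1),((p-seat)@wy).round(1),p[2]-60,o['force'],M[:,0].round(3))
cv2.imwrite('pics/s9c.png',cv2.resize(s['img'][200:320,340:500],(800,600),interpolation=cv2.INTER_CUBIC)[:600,:,::-1])
E
```

```text
time_s: 8.75
tcp_pos: [472.0, -167.2, 131.0]
orientation: [0.527, -0.445, 0.55, 0.47]
force: [-0.3, 0.4, -1.1]
width: 13.4
tcp well frame 23.4 -1.3 70.7524061386776 [ 0.31495375 -0.24121045 -2.91860789] [-0.048  0.005 -0.999]
```

View pics/s9c.png

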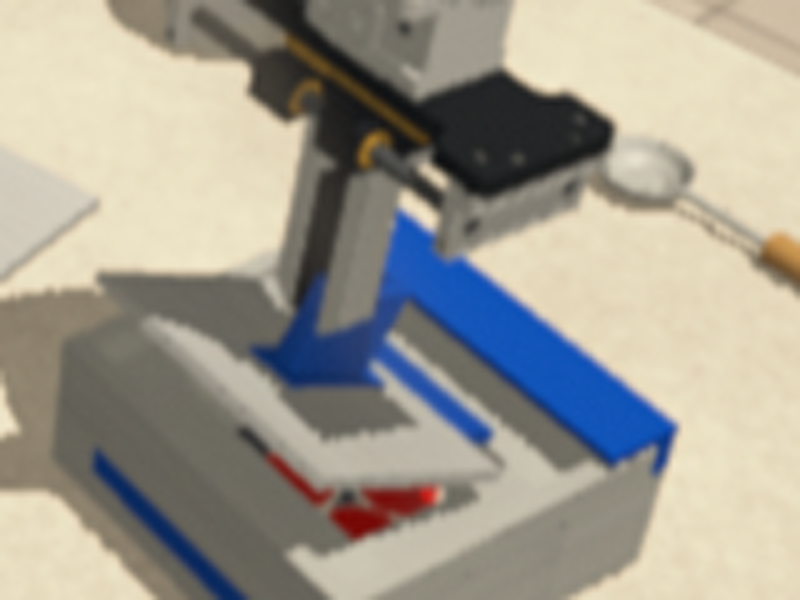

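```bash
python3 - <<'E'
from h import *
f=lambda x,y:(340+x/5-.4,200+y/5-.4)
s=load('pics/side9.npz')
tiltm(s,f(492,436),f(320,478),wyaw)
for x in(0,5):
  print(proj(s,W(-57,45,20)))
E
```

```text
tongue x,z -65.0 68.0 plain 61.9 131.1 len 141.7 tilt 26.4
[444.88769289 280.3974526 ]
[444.88769289 280.3974526 ]
```

The tongue tip is about 2.6 mm above the ledge at well x=-42, under the lip's height. Its top will be at about 77 where it passes the lip edge, against 80 available. Sliding forward.

```bash
python3 - <<'E'
from h import *
print(go(W(-11,0,70.5),wyaw-np.pi/2))
E
```

```text
[array([-0.14, -3.43, -0.14]), ('spin', np.float64(0.08))]
```

```bash
python3 -m pendant '{"hand":[1,1],"delta_pos":[[0,-0.9,0],[0,-0.9,-0.1]],"spin":[0,0]}' 30; python3 - <<'E'
from h import *
s=snap('side','pics/side10.png')
o,M,p=st(); print('tcp well frame',((p-seat)@wx).round(1),((p-seat)@wy).round(1),p[2]-60,o['force'],M[:,0].round(3))
print(go(W(-11,0,70.5),wyaw-np.pi/2))
cv2.imwrite('pics/s10c.png',cv2.resize(s['img'][200:320,340:500],(800,600),interpolation=cv2.INTER_CUBIC)[:600,:,::-1])
E
```

```text
time_s: 9.0
tcp_pos: [489.2, -170.3, 129.4]
orientation: [0.527, -0.445, 0.551, 0.471]
force: [0.8, -1.1, -1.4]
width: 13.6
tcp well frame 4.4 -0.5 69.69322506614387 [-0.91263962 -1.15667707 -0.98315208] [-0.048  0.005 -0.999]
[array([-0.15, -1.53, -0.06]), ('spin', np.float64(0.1))]
```

View pics/s10c.png

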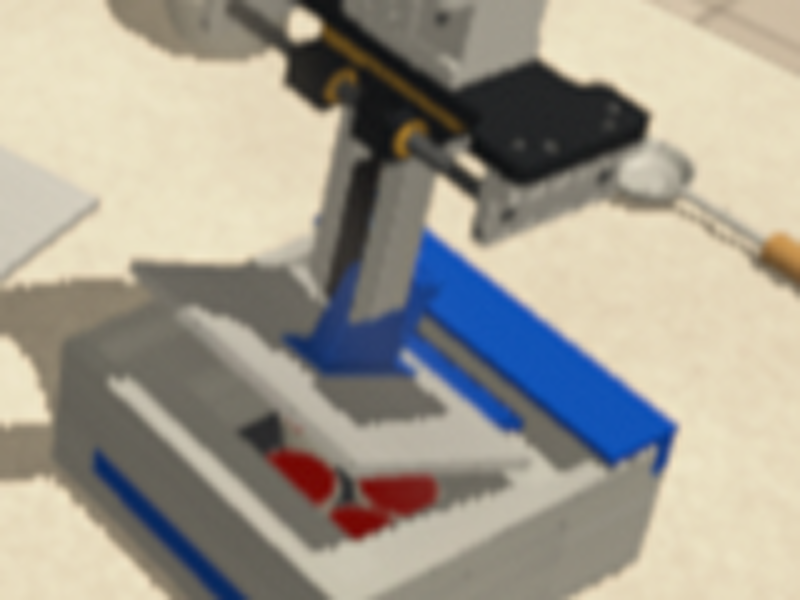

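```bash
python3 - <<'E'
from h import *
f=lambda x,y:(340+x/5-.4,200+y/5-.4)
tiltm(load('pics/side10.npz'),f(522,422),f(358,464),wyaw)
E
python3 -m pendant '{"hand":[1,1],"delta_pos":[[0,-0.8,0],[0,-0.8,0]],"spin":[0,0]}' 30; python3 - <<'E'
from h import *
s=snap('side','pics/side11.png')
o,M,p=st(); print('tcp well frame',((p-seat)@wx).round(1),((p-seat)@wy).round(1),p[2]-60,o['force'],M[:,0].round(3))
cv2.imwrite('pics/s11c.png',cv2.resize(s['img'][200:320,340:500],(800,600),interpolation=cv2.INTER_CUBIC)[:600,:,::-1])
E
```

```text
tongue x,z -62.1 68.7 plain 62.5 129.7 len 138.8 tilt 26.1
time_s: 9.25
tcp_pos: [507.6, -173.9, 129.5]
orientation: [0.527, -0.446, 0.55, 0.47]
force: [0.0, 0.5, -2.3]
width: 13.3
tcp well frame -14.1 -0.2 69.63338700284874 [-0.50181236 -0.19901791 -1.39110105] [-0.046  0.004 -0.999]
```

View pics/s11c.png

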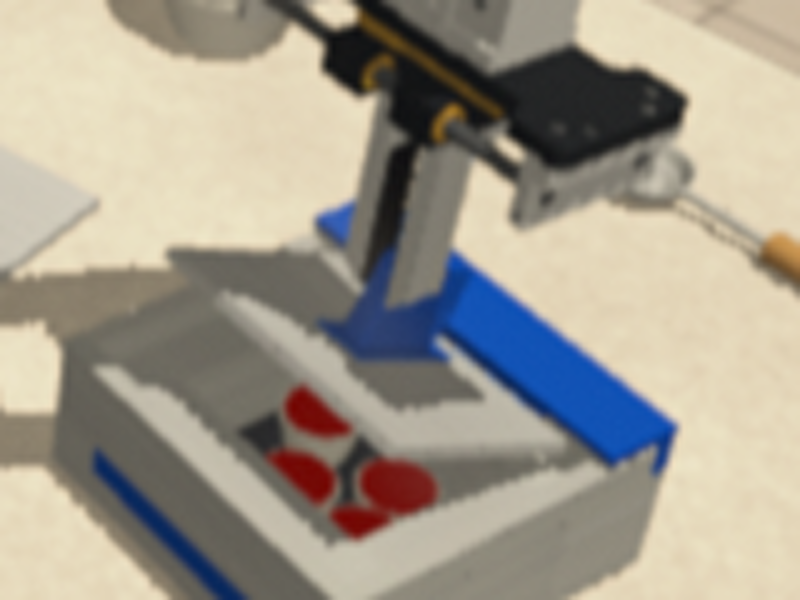

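The tongue is now hidden under the lip, with its tip at about x=-77 (home range -85 to -65). The tilt is 26° and there is no contact force. I'll ease the grip so the fin can turn in the pads and swing the plain end down along the arc.

```bash
python3 -m pendant '{"hand":[1,1,1,1],"delta_pos":[[0.3,0,0],[0.5,0.3,0],[0.5,0.4,0],[0.6,0.5,0]],"spin":[0,0,0,0]}' 6; python3 - <<'E'
from h import *
s=snap('side','pics/side12.png')
o,M,p=st(); print('tcp well frame',((p-seat)@wx).round(1),((p-seat)@wy).round(1),p[2]-60,o['force'],M[:,0].round(3))
cv2.imwrite('pics/s12c.png',cv2.resize(s['img'][200:320,340:500],(800,600),interpolation=cv2.INTER_CUBIC)[:600,:,::-1])
E
```

```text
time_s: 9.7
tcp_pos: [496.3, -172.6, 111.2]
orientation: [0.527, -0.447, 0.55, 0.469]
force: [0.0, 0.6, -1.8]
width: 14.0
tcp well frame -0.1 -0.3 49.74048791709119 [-0.13278667  0.22111779 -2.46527499] [-0.047  0.005 -0.999]
```

View pics/s12c.png

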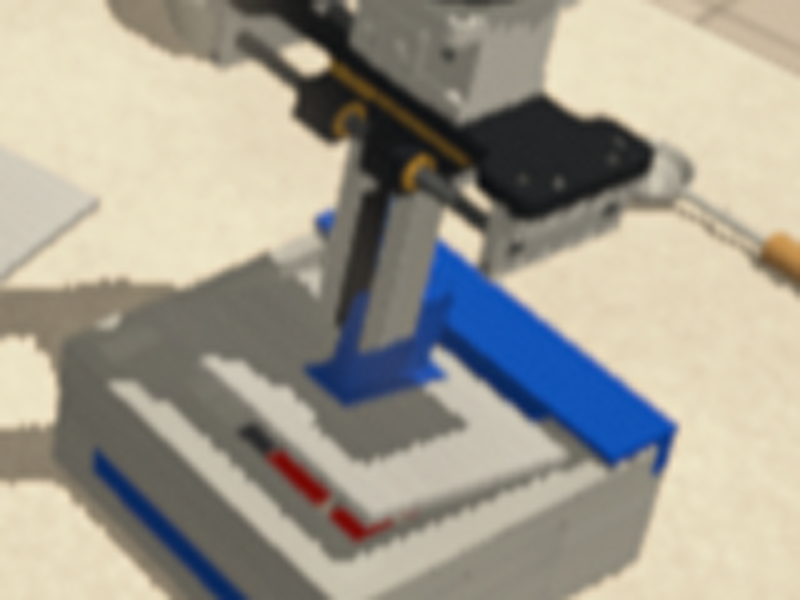

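```bash
cat >> h.py <<'E'
def edge70(s,a,b):
    o,M,t=st(); pc=seat+70*wy
    A=vplane(s,*a,pc,wy);B=vplane(s,*b,pc,wy)
    for q in(A,B): print('well x,z',((q-seat)@wx).round(1),(q[2]-60).round(1))
    D=B-A; print('len (115?)',np.linalg.norm(D).round(1),'tilt',np.degrees(np.arctan2(D[2],D@wx)).round(1))
E
python3 - <<'E'
from h import *
f=lambda x,y:(340+x/5-.4,200+y/5-.4)
edge70(load('pics/side12.npz'),f(568,452),f(372,514))
E
```

```text
well x,z -57.2 13.3
well x,z 54.0 36.2
len (115?) 113.5 tilt 11.6
```

Tilt is down to 11.6°, and the plate shoulder at x=-57 puts the tongue tip at -82 under the lip. Finishing the swing while easing back about 5 mm.

```bash
python3 -m pendant '{"hand":[1,1,1],"delta_pos":[[0.5,0.4,0],[0.5,0.4,0],[0.5,0.4,0]],"spin":[0,0,0]}' 6; python3 - <<'E'
from h import *
s=snap('side','pics/side13.png')
o,M,p=st(); print('tcp well frame',((p-seat)@wx).round(1),((p-seat)@wy).round(1),p[2]-60,o['force'],M[:,0].round(3))
cv2.imwrite('pics/s13c.png',cv2.resize(s['img'][200:320,340:500],(800,600),interpolation=cv2.INTER_CUBIC)[:600,:,::-1])
E
```

```text
time_s: 10.05
tcp_pos: [481.2, -169.9, 94.3]
orientation: [0.527, -0.446, 0.55, 0.469]
force: [1.3, 0.2, -1.5]
width: 13.6
tcp well frame 14.4 -0.1 33.65762178704334 [-0.07779511 -0.8692771  -1.58739014] [-0.047  0.004 -0.999]
```

View pics/s13c.png

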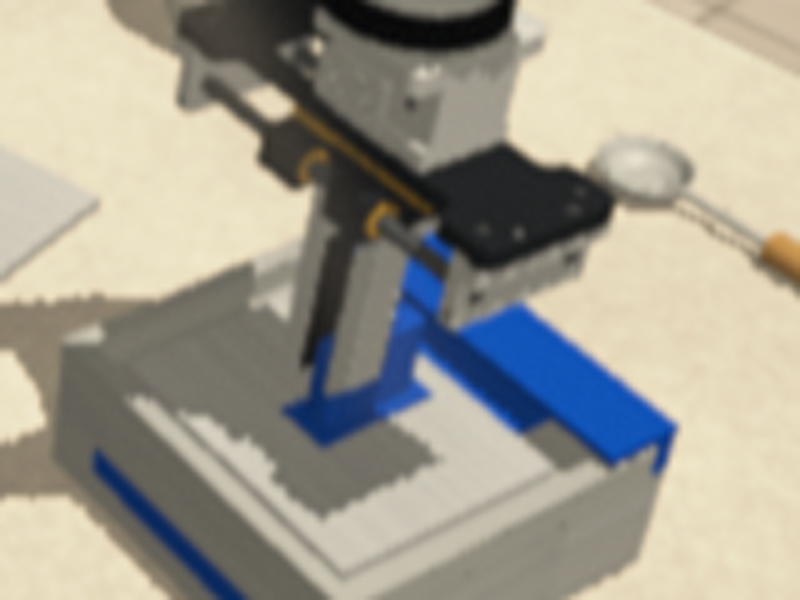

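```bash
python3 - <<'E'
from h import *
f=lambda x,y:(340+x/5-.4,200+y/5-.4)
edge70(load('pics/side13.npz'),f(550,466),f(345,576))
s=load('pics/side13.npz'); q=(proj(s,W(70,70,6))+.4-[340,200])*5; print('expect flat corner (70,70,6) at',q,(proj(s,W(-46,70,6))+.4-[340,200])*5)
E
```

```text
well x,z -47.8 10.0
well x,z 62.2 5.6
len (115?) 110.2 tilt -2.3
expect flat corner (70,70,6) at [330.10456758 582.93339674] [544.92912737 474.57848539]
```

The lid is near flat: plain edge top at z≈6, shoulder 6–10 (±2), tongue tip at about x=-73. Lowering the last few mm, then letting go and lifting off.

```bash
python3 -m pendant '{"hand":[1,1,0.7,0.6,0.4]
,"delta_pos":[[0.2,0,0],[0.2,0,0],[0,0,0],[0,0,0],[-0.3,0,0]],"spin":[0,0,0,0,0]}' 3; python3 - <<'E'
from h import *
o,M,p=st(); print('tcp well frame',((p-seat)@wx).round(1),((p-seat)@wy).round(1),p[2]-60,o['force'],M[:,0].round(3))
E
```

```text
time_s: 10.6
tcp_pos: [480.9, -169.9, 93.3]
orientation: [0.527, -0.446, 0.55, 0.469]
force: [-0.6, -0.1, -0.6]
width: 34.5
tcp well frame 14.0 -0.1 33.32678828812263 [-0.62572532 -0.14669582 -0.61421065] [-0.046  0.004 -0.999]
```

```bash
python3 -m pendant '{"hand":[0.4,0.4,0.4,0.4,0.4],"delta_pos":[[-2,0,0],[-3,0,0],[-4,0,0],[-4,0,0],[-4,0,0]],"spin":[0,0,0,0,0]}'; python3 - <<'E'
from h import *
s=snap('side','pics/side14.png')
cv2.imwrite('pics/s14c.png',cv2.resize(s['img'][220:350,340:490],(800,600),interpolation=cv2.INTER_CUBIC)[:600,:,::-1])
E
```

```text
time_s: 11.1
tcp_pos: [485.1, -168.5, 261.8]
orientation: [0.525, -0.441, 0.552, 0.475]
force: [-0.3, -0.3, -0.2]
width: 56.1
```

View pics/s14c.png

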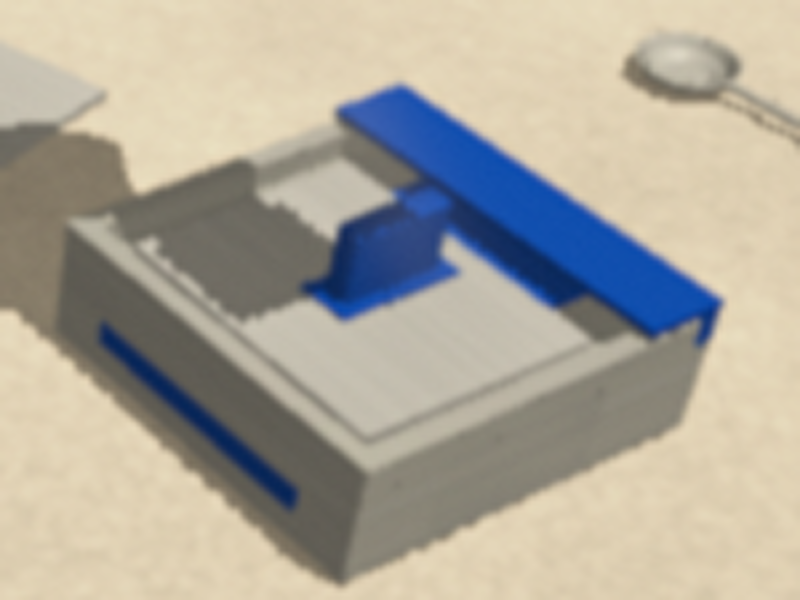

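The lid appears flat inside the curb, with the tongue going under the lip and the fin at crop (395,240). Moving the arm aside for a clear top view to check the numbers.

```bash
python3 -m pendant '{"hand":[0.4,0.4,0.4,0.4,0.4,0.4,0.4],"delta_pos":[[0,0,4],[0,0,4.5],[0,0,4.5],[0,0,4.5],[0,0,4.5],[0,0,3],[0,0,0]],"spin":[0,0,0,0,0,0,0]}'; python3 - <<'E'
from h import *
t=snap('top','pics/top15.png');s=snap('side','pics/side15.png')
cv2.imwrite('pics/t15c.png',cv2.resize(t['img'][155:260,385:495],(630,600),interpolation=cv2.INTER_CUBIC)[:,:,::-1])
cv2.imwrite('pics/s15c.png',cv2.resize(s['img'][220:340,340:500],(800,600),interpolation=cv2.INTER_CUBIC)[:,:,::-1])
E
```

```text
time_s: 11.85
tcp_pos: [533.0, 82.6, 273.9]
orientation: [0.529, -0.448, 0.55, 0.465]
force: [-0.5, 0.1, -0.3]
width: 56.5
```

View pics/t15c.png

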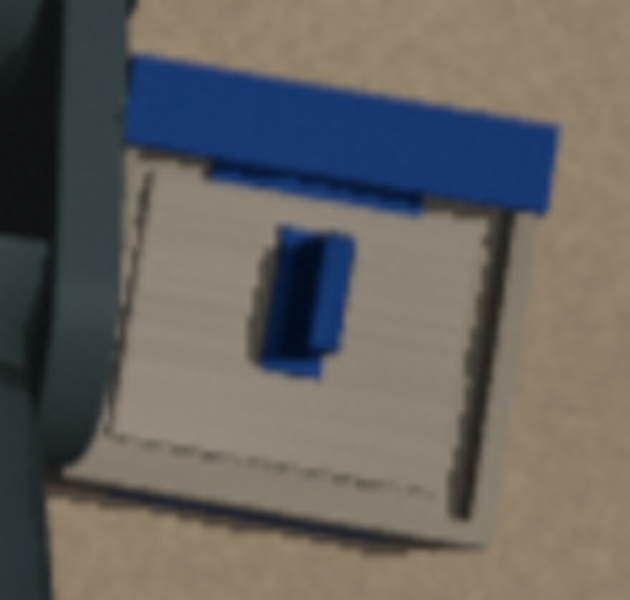

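View pics/s15c.png

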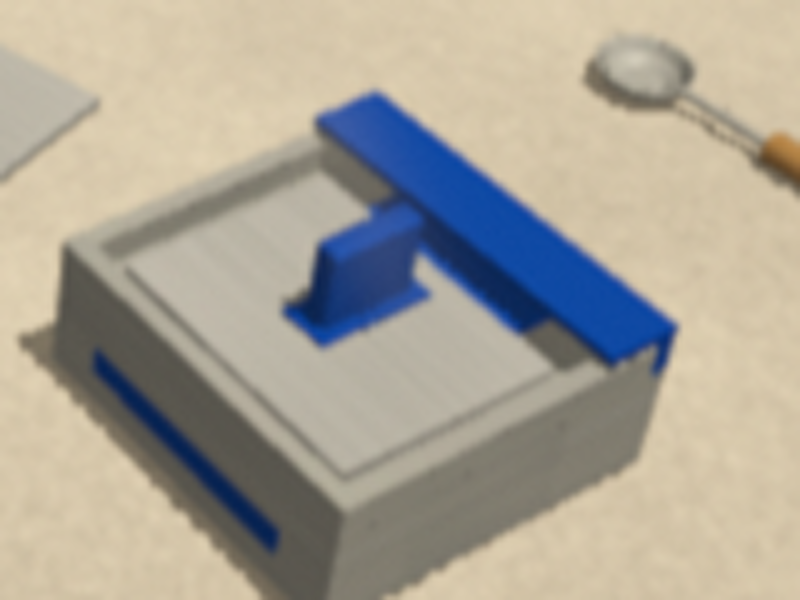

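View pics/top15.png

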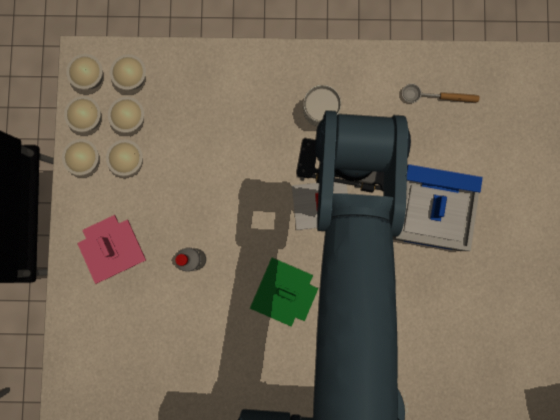

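```bash
python3 - <<'E'
from h import *
s=load('pics/side15.npz');t=load('pics/top15.npz')
ft=lambda x,y:(385+x/5.727-.4,155+y/5.714-.4); fs=lambda x,y:(340+x/5-.4,220+y/5-.4)
A,a=ray(t,*ft(330,292));B,b=ray(s,*fs(371,224))
k=np.linalg.lstsq(np.c_[a,-b],B-A,rcond=None)[0]; p=A+a*k[0];q=B+b*k[1]
m=(p+q)/2; print('fin top: well x,y,z',((m-seat)@wx).round(1),((m-seat)@wy).round(1),(m[2]-60).round(1),'gap',np.linalg.norm(p-q).round(1),'expect z 50')
for n,uv in(('far plain',(127,264)),('near plain',(345,474)),('near tongue-side',(555,375))):
    q=onz(s,*fs(*uv),66); print(n,((q-seat)@wx).round(1),((q-seat)@wy).round(1))
for n,uv in(('T tongue root L',(207,180)),('T tongue root R',(420,213))):
    q=onz(t,*ft(*uv),66); print(n,((q-seat)@wx).round(1),((q-seat)@wy).round(1))
for x,c in ((1,fs),): pass
E
```

```text
fin top: well x,y,z -5.9 -0.9 52.7 gap 0.9 expect z 50
far plain 61.5 -71.0
near plain 61.8 69.4
near tongue-side -49.4 72.3
T tongue root L -51.0 -46.1
T tongue root R -53.0 45.0
```

The two views agree. At home height the plate measures 140 × 114 mm, centred, with the tongue tip at about x=-77. Fin top is at 52.7 (50 expected, within calibration error). The red, green and pink lids have not moved. Handing in.

```bash
python3 - <<'E'
from station import workorder,ctrl
print(workorder.hand_in()); print(ctrl.observe()['time_s'])
E
```

```text
the job is handed in; nothing more can be done
None
the job is handed in; nothing more can be done
```

The well is closed with its blue-handled lid and the job is handed in. It took about 12 s of the 40 s allowed.

**What I did:** I gripped the blue fin near its plain end, after two regrips because the arm drifted and the fingertips blocked the tilt. I lifted with a light grip so the tongue end hung low, then clamped it. I slid the tongue under the lip at about 26° tilt and swung the plain end down with a loose grip. I then let go and moved the arm clear.

**Last checks:**
- **Position:** the lid lies flat inside the curb. Taken at home height, its corners give a 140 × 114 mm plate (140 × 115 expected), centred to about 1 mm.
- **Tongue:** its tip works out at well x ≈ -77, inside the -85 to -65 home range. It is hidden under the lip, so I worked this out from the tongue root.
- **Height:** the fin top measured 52.7 mm over the ledge, where 50 was expected. I put the difference down to the 2 mm calibration and pixel error, and I did not press on the lid to confirm.
- **Other lids:** I never touched the red, green or pink ones. The arm partly hid the red lid in the last top view.

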